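Call the baker and point out the ring that missed its icing

TASK

Call the baker by pressing the blue button all the way down with the fingertips and letting it spring back, then point at the one choux ring on the tray that has no icing: hold the fingertips still two to three centimetres above the middle of its top for two seconds, and finish while still pointing there. Apart from the blue button touch nothing on the bench: no ring, tray, utensil or the red stop button.

Things in the scene. Friction and masses are not known exactly. Their poses are not given: they have to be found in the camera images.
- call (a joint): travel of the BLUE call button: 0 = released, grows to 0.006 m fully down; springs back by itself, about 5 N to press it fully down
- call_top (a point): centre of the top face of the blue round call button (36 mm across), which is pressed straight down; it sits in a small white housing fixed to the bench
- stop (a joint): travel of the RED stop button, same size and action as the blue one; to be left alone
- stop_top (a point): centre of the top face of the red stop button (36 mm across), in the same kind of white housing
- bare: the un-iced ring: golden brown top, no icing: a choux ring 66 mm across and 44 mm high, with a small dent of a hole in the middle of its top; origin at the centre of its underside, z up, so the middle of its top is 44 mm above the origin. It stands loose on the tray.
- iced1: iced ring (pink icing on top), otherwise the same size, shape and origin as the un-iced ring; loose on the tray
- iced2: iced ring (pink icing on top), otherwise the same size, shape and origin as the un-iced ring; loose on the tray
- iced3: iced ring (white icing on top), otherwise the same size, shape and origin as the un-iced ring; loose on the tray
- iced4: iced ring (pink icing on top), otherwise the same size, shape and origin as the un-iced ring; loose on the tray
- iced5: iced ring (white icing on top), otherwise the same size, shape and origin as the un-iced ring; loose on the tray
- tray: aluminium baking tray with brown paper, fixed to the bench; 220 mm (its x) by 320 mm (its y), rim 20 mm high, floor 4 mm thick; origin at the centre of its underside. Six rings stand on it, 2 rows by 3, about 100 mm apart centre to centre, in any order
- bowl: steel mixing bowl, 160 mm across the rim, 70 mm high; loose on the bench; its origin is on the underside
- jug: clear plastic measuring jug with a handle, 96 mm across, 120 mm high; loose on the bench; its origin is on the underside
- nozzle: steel cone-shaped piping nozzle, standing point up, 40 mm across, 52 mm high; loose on the bench; its origin is on the underside
- spatula: spatula lying on the bench; loose on the bench, under 40 mm high
- sprinkles: jar with a yellow cap, 60 mm across, 60 mm high; loose on the bench; its origin is on the underside

How it is judged:
By the outcome, as a careful person would: the job done as asked, in the order asked, and still so for the second after the job is handed in, with the robot touching nothing.
It also fails if it takes over 42 s, if anything falls off the work surface, if the arm or the gripper's body presses on something with over 40 N, if the wrist force passes 120 N, or if a joint passes its speed limit or range.

ROBOT

A 6-joint arm with a two-finger parallel gripper is mounted at the origin on the work surface. World frame = base frame: x ahead of the robot, y to its left, z up, the work surface at z = 0. Lengths are in mm, angles in rad, forces in N, time in s.
With the tool pointing down it reaches from about 300 to 775 mm from the base axis. Payload 14.6 kg.
Tool frame: the origin (TCP) lies at the very end of the fingers, on their centre line; the grasp point (between the pads) lies 19 mm behind it; y points along the fingers, z is the direction in which the jaws open and shut, and the axes are right-handed (so a half turn about y gives the same grasp; the last joint's range is limited). The gripper opens to 85 mm and grips with 20 to 120 N. Pads are 22 mm wide; open, the fingers measure 114 mm over their backs; the gripper's body (76 mm by 85 mm) begins 54 mm behind the grasp point. The pads swing forward as they close: fully open they stand 13 mm farther back than shut.
Start: joints at [1.197, 0.3, 1.521, -0, 1.321, -0.067], TCP at [166.103, 524.308, 231.281] pointing down, gripper open.
Joint ranges: [-3.03, 3.03], [-0.79, 2.21], [0.23, 2.52], [-1.04, 4.18], [0, 3.07], [-2.55, 2.55]. Speed limits (rad/s): [2.22, 2.22, 2.57, 3.14, 3.14, 3.14].

INTERFACE

Orientations are given as a unit quaternion [w, x, y, z].
In Python, from bench import robot, imaging, spot_in, masks_of, mark_of gives the robot as it stands.
- The arm moves only by the tool servo_tool, never from a script. Its arguments are lists of equal length, an entry for each row: "claw": the opening, from 0 (shut) to 1 (fully open); "delta_pos": the shift along the world's x, y, z in m, a list of three; "twist": the turn about the world's z in rad. In form: {"claw": [claw, ...], "delta_pos": [[x, y, z], ...], "twist": [twist, ...]}. A call has 1 to 12 rows; each row shifts and turns the commanded pose from where the row before left it; what a row does not reach is not made up. A row lasts 1/8 s, in which the tool goes at most 62.5 mm and 10.7 degrees, less where a joint would pass 70% of its speed; a pose out of reach is approached as far as the arm can. A call is refused whole if a number of a shift passes 0.0625 or a number of a turn 0.188, either way. A call with a gripper value outside its range is refused whole. The fingers move at their own pace and stop on an object; the grip force is fixed at half the most. Time passes only in rows, so rows that do not move let the fingers close. It gives the time, the measured TCP pose, the force and the opening at its end, in the units of the state.
- robot.sense(): the state, without advancing time (a new reading comes with each control period).
- imaging.grab_frame(name): name is "side" or "top"; returns (picture, depth): 384x512x3 uint8, red, green, blue; 384x512 float32, mm along the optical axis (not along the pixel's ray), 0 where there is no reading.
- imaging.camera_model(name): a dict with "intrinsics" (3x3 intrinsics, pixels), "extrinsics" (4x4, takes a point from camera to world coordinates). Camera axes: x right, y down, z forward; pixel columns grow to the right and rows downward; lengths in mm; the calibration is good to about 2 mm. A picture is of the moment at which its call begins. camera_model takes no time and is no camera call.
- robot.job_done(): hands the job in, once; it reports no verdict.
Trained networks look in the newest picture that a camera, given by its name, has taken for a name from the list of things; names that differ only in an ending like _2 or _b are one class to them, and where a whole thing is asked for, a point or a joint stands for the part that bears it (a point fixed in the world has none). Each returns a list of dicts, best first, with "p" (0 to 1); they miss things now and then, are a little off and sometimes report something else, mostly with a low value. They report only what shows in the picture. A call takes as long as a camera call.
- spot_in(camera, target): "xy" ([column, row] in pixels, amid what is visible of it).
- masks_of(camera, target): "region" (384x512 bool, what is visible of it) and "xy" ([column, row] in pixels, amid what is visible of it).
- mark_of(camera, target): "xy" ([column, row] in pixels: a listed point, or the origin of a listed thing).
The state is a dict: "clock": time; "q": joint angles; "dq": joint speeds; "tau": joint torques, N m; "ee_pos": TCP position; "eef_rot": TCP orientation; "ft_force": force on the tool from outside, world axes, zero at the start; "torque": the same for the moment, N m; "width": finger opening in mm.
Only numpy, scipy, OpenCV 4.12 (cv2) and the standard library are available. Lean on these libraries where they do the work, as an engineer would, in place of code of your own. Each camera call takes 0.05 s, during which the arm holds its last target. There are 200 camera calls.

## Working session

There is one attempt and no reset: what is moved stays moved. The work goes in short steps, Python scripts to look and compute and a tool call to move; the robot and the scene stay as the last step left them, time stands still between calls to the robot, and variables do not carry over. Pictures are saved under pics/ and viewed, about 8 in all and at most 12, crops included, and the job is handed in when it is done.

Besides the shell and the picture viewer there is one more tool, called after ">>>" by a JSON object that holds its "fn" and its "kwargs". servo_tool: Moves the arm, as the interface text tells. Its arguments: {"type":"object","properties":{"claw":{"type":"array"},"delta_pos":{"type":"array"},"twist":{"type":"array"}},"required":["claw","delta_pos","twist"]}

```bash
mkdir -p pics; cat > h.py <<'E'
import numpy as np, cv2
from bench import robot, imaging, spot_in, masks_of, mark_of
def world(cam,D,xy,r=2):
    m=imaging.camera_model(cam);K=np.array(m["intrinsics"]);T=np.array(m["extrinsics"])
    u,v=xy;p=D[max(0,int(v)-r):int(v)+r+1,max(0,int(u)-r):int(u)+r+1];p=p[p>0]
    if not p.size: return None
    d=np.median(p)
    return (T@np.r_[d*(np.linalg.inv(K)@[u,v,1]),1])[:3].round(1)
E
python3 - <<'E'
from h import *
F={}
for c in("top","side"):
    I,D=imaging.grab_frame(c);cv2.imwrite(f"pics/{c}0.png",I[...,::-1]);F[c]=D;np.save(f"{c}0.npy",D)
    for n in("call_top","stop_top","bare","iced1","iced3","tray","bowl","jug","nozzle","spatula","sprinkles"):
        for f in ((mark_of,) if 'top' in n else (spot_in,)):
            for o in f(c,n)[:6]: print(c,n,round(o["p"],2),np.round(o["xy"]),world(c,D,o["xy"]))
s=robot.sense();print(s["clock"],s["ee_pos"],s["eef_rot"],s["width"])
E
```

```text
top call_top 0.64 [315. 191.] [ 594.1 -289.3   21.5]
top call_top 0.39 [361. 174.] [ 645.4 -419.9   60.1]
top stop_top 0.65 [315. 242.] [ 437.9 -290.    22.2]
top stop_top 0.57 [282. 128.] [ 792.5 -185.1    3.9]
top bare 0.91 [133. 215.] [511.  262.2  44.3]
top iced1 0.78 [162. 216.] [511.4 173.8  45.9]
top iced1 0.76 [202. 192.] [585.2  56.3  39.6]
top iced1 0.7 [132. 214.] [513.3 266.1  38.9]
top iced1 0.66 [194. 224.] [488.4  79.2  42.3]
top iced1 0.64 [139. 177.] [627.5 247.4  45.2]
top iced1 0.56 [170. 189.] [592.6 154.8  44. ]
top iced3 0.78 [162. 216.] [511.4 173.8  45.9]
top iced3 0.76 [202. 192.] [585.2  56.3  39.6]
top iced3 0.7 [132. 214.] [513.3 266.1  38.9]
top iced3 0.66 [194. 224.] [488.4  79.2  42.3]
top iced3 0.64 [139. 177.] [627.5 247.4  45.2]
top iced3 0.56 [170. 189.] [592.6 154.8  44. ]
top tray 0.83 [166. 198.] [564.3 172.6   5.8]
top bowl 0.76 [186. 117.] [821.6 116.7   4.9]
top jug 0.75 [285. 124.] [ 803.8 -195.     3.4]
top spatula 0.91 [358. 226.] [ 489.1 -426.1    5. ]
top spatula 0.75 [188. 119.] [815.1 112.3   6. ]
top sprinkles 0.81 [364. 174.] [ 645.9 
[... 513 characters left out ...]
ide iced3 0.75 [206. 170.] [476.5  56.3  43.1]
side iced3 0.74 [235. 140.] [608.8 229.2  44.6]
side iced3 0.71 [241. 153.] [600.4 127.6  43.7]
side iced3 0.58 [244. 169.] [582.7  34.7  40.6]
side tray 0.86 [227. 170.] [548.  103.4   5.7]
side tray 0.22 [237. 141.] [613.4 226.1  41.7]
side bowl 0.71 [290. 242.] [ 596.  -291.1   22.1]
side bowl 0.64 [306. 148.] [833.5 152.5  19.9]
side jug 0.88 [346. 189.] [ 765. -224.   92.]
side nozzle 0.66 [283. 206.] [ 629.9 -158.8   25.2]
side spatula 0.76 [251. 314.] [ 455.8 -447.8    9.6]
side sprinkles 0.76 [349. 275.] [ 647.5 -457.9   57.7]
1.2 [166.10417184 524.30908943 231.27057441] [-0.6988006   0.69880799 -0.10803281  0.10804647] 85.35268794886096
```

View pics/top0.png

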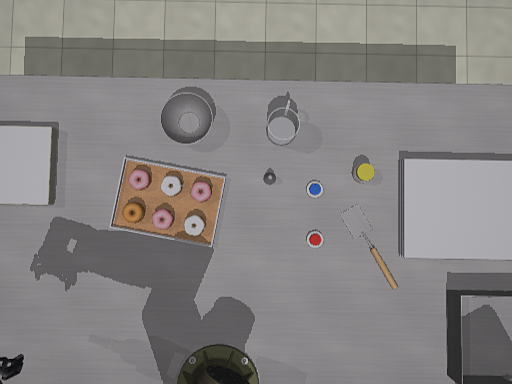

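View pics/side0.png

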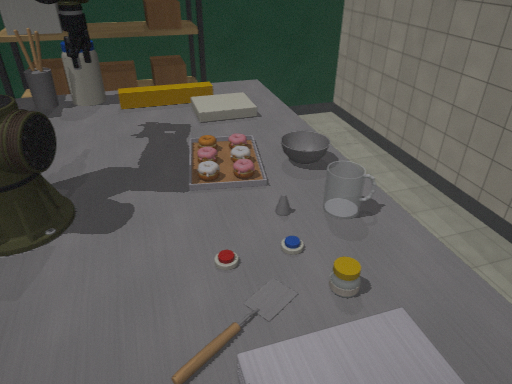

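The top view shows the un-iced ring at about (133,212), front left of the tray. The blue button is at (315,189), the red one at (315,239) and the nozzle at (269,177). The side view agrees. Next I'll refine the two targets by colour.

```bash
python3 - <<'E'
from h import *
for c in("top","side"):
    I=cv2.imread(f"pics/{c}0.png").astype(int);D=np.load(f"{c}0.npy")
    m=imaging.camera_model(c);K=np.array(m["intrinsics"]);T=np.array(m["extrinsics"])
    v,u=np.mgrid[:384,:512];P=(np.linalg.inv(K)@np.stack([u.ravel(),v.ravel(),np.ones(u.size)]))*D.ravel()
    W=(T[:3,:3]@P+T[:3,3:]).T.reshape(384,512,3)
    b,g,r=I[...,0],I[...,1],I[...,2]
    near=lambda x,y,R:np.hypot(W[...,0]-x,W[...,1]-y)<R
    A=(b>r+50)&(b>g+40)&near(596,-290,40)&(W[...,2]>10)
    B=near(513,262,42)&(W[...,2]>15)&(D>0)
    for n,M in(("blue",A),("bare",B),("bare top",B&(W[...,2]>36))):
        Q=W[M];print(c,n,M.sum(),"mean",Q.mean(0).round(1),"mid",((Q.min(0)+Q.max(0))/2).round(1),"zmax",Q[:,2].max().round(1))
        (x,y),R=cv2.minEnclosingCircle(Q[:,:2].astype(np.float32));print("  circ",round(x,1),round(y,1),round(R,1))
    for o in mark_of(c,"bare")[:2]:   # origin on tray floor z=4
        d=T[:3,:3]@np.linalg.inv(K)@np.r_[o["xy"],1];t=(4-T[2,3])/d[2];print("  origin",o["p"],(T[:3,3]+t*d).round(1))
    for o in mark_of(c,"call_top")[:1]:
        d=T[:3,:3]@np.linalg.inv(K)@np.r_[o["xy"],1];t=(22-T[2,3])/d[2];print("  call",o["p"],(T[:3,3]+t*d).round(1))
    print(" cam",T[:3,3])
E
```

```text
top blue 97 mean [ 601.5 -287.4   21.3] mid [ 601.2 -288.3   20.9] zmax 28.1
  circ 601.6 -287.4 17.1
top bare 358 mean [519.6 262.6  42.1] mid [519.2 267.2  35.5] zmax 55.9
  circ 520.3 266.9 32.0
top bare top 308 mean [519.6 264.9  45.2] mid [519.1 265.   46.2] zmax 55.9
  circ 519.5 266.3 30.3
  origin 0.86 [512.  271.1   4. ]
  origin 0.63 [ 781. -183.    4.]
  call 0.64 [ 594.1 -289.3   22. ]
 cam [ 531.23310706 -102.93481183 1415.82689729]
side blue 132 mean [ 600.4 -290.3   22. ] mid [ 601.7 -288.8   19.9] zmax 24.6
  circ 601.7 -288.8 17.0
side bare 207 mean [520.6 253.9  40. ] mid [521.7 262.3  33.4] zmax 50.5
  circ 521.6 261.8 31.1
side bare top 148 mean [520.4 256.8  44.7] mid [521.2 262.3  43.4] zmax 50.5
  circ 521.8 261.9 30.9
  origin 0.77 [530.5 265.2   4. ]
  call 0.54 [ 595.6 -290.5   22. ]
 cam [ 314.20187449 -910.31568432  577.51659075]
```

>>> {"fn": "servo_tool", "kwargs": {"claw": [0,0,0,0,0,0,0,0,0,0,0,0], "delta_pos": [[0.01,-0.02,0],[0.02,-0.038,0],[0.022,-0.041,0],[0.022,-0.041,0],[0.022,-0.041,0],[0.022,-0.041,0],[0.022,-0.041,0],[0.022,-0.041,0],[0.022,-0.041,0],[0.022,-0.041,0],[0.022,-0.041,0],[0.022,-0.041,0]], "twist": [0,0,0,0,0,0,0,0,0,0,0,0]}}

```text
clock: 2.9
ee_pos: [416.7, 54.8, 231.5]
eef_rot: [0.699, -0.699, 0.108, -0.108]
ft_force: [0.3, 1.1, 0.3]
width: 0.1
```

>>> {"fn": "servo_tool", "kwargs": {"claw": [0,0,0,0,0,0,0,0,0,0,0,0], "delta_pos": [[0.022,-0.041,0],[0.022,-0.041,0],[0.022,-0.041,0],[0.022,-0.041,0],[0.022,-0.041,0],[0.022,-0.041,0],[0.022,-0.041,0],[0.018,-0.035,0],[0.01,-0.02,0],[0.003,-0.002,0],[0,0,0],[0,0,0]], "twist": [0,0,0,0,0,0,0,0,0,0,0,0]}}

```text
clock: 4.4
ee_pos: [601.0, -286.8, 231.6]
eef_rot: [-0.699, 0.699, -0.108, 0.108]
ft_force: [0.4, 0.3, -0.5]
width: -0.1
```

>>> {"fn": "servo_tool", "kwargs": {"claw": [0,0,0,0,0,0,0,0], "delta_pos": [[0,-0.002,-0.02],[0,0,-0.035],[0,0,-0.035],[0,0,-0.035],[0,0,-0.03],[0,0,-0.02],[0,0,-0.008],[0,0,0]], "twist": [0,0,0,0,0,0,0,0]}}

```text
clock: 5.4
ee_pos: [601.3, -289.7, 48.7]
eef_rot: [-0.699, 0.699, -0.108, 0.108]
ft_force: [0.5, 0.3, 1.1]
width: -0.5
```

```bash
python3 - <<'E'
from h import *
a=[]
for c,(x,y) in(("top",(315,189)),("side",(292,225))):
    I,D=imaging.grab_frame(c);a.append(cv2.resize(I[y-40:y+40,x-40:x+40,::-1],(390,390),interpolation=cv2.INTER_CUBIC))
cv2.imwrite("pics/press.png",np.hstack(a));print(robot.sense()["ee_pos"])
E
```

```text
[ 601.58076888 -289.92304667   49.50638195]
```

View pics/press.png

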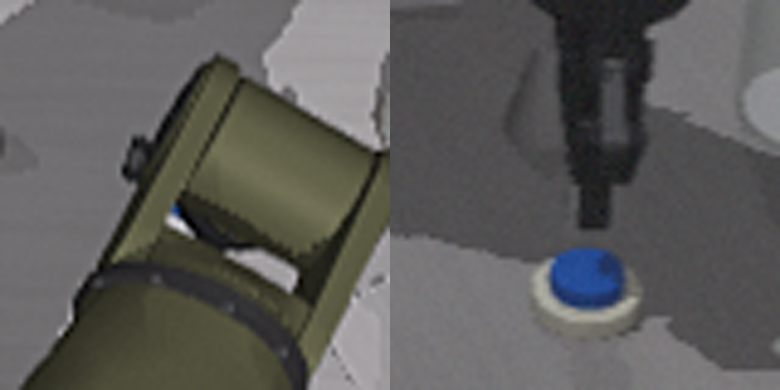

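The side crop shows the shut fingertips directly above the blue button. I'll press in small steps and watch the force.

>>> {"fn": "servo_tool", "kwargs": {"claw": [0,0,0,0,0,0,0], "delta_pos": [[0,0.001,-0.01],[0,0,-0.01],[0,0,-0.006],[0,0,-0.003],[0,0,-0.002],[0,0,-0.002],[0,0,0]], "twist": [0,0,0,0,0,0,0]}}

```text
clock: 6.38
ee_pos: [601.2, -288.8, 16.0]
eef_rot: [-0.699, 0.699, -0.108, 0.108]
ft_force: [-5.1, 2.5, 7.6]
width: -0.1
```

>>> {"fn": "servo_tool", "kwargs": {"claw": [0,0,0], "delta_pos": [[0,0,-0.001],[0,0,-0.001],[0,0,0]], "twist": [0,0,0]}}

```text
clock: 6.75
ee_pos: [601.4, -288.8, 15.8]
eef_rot: [-0.699, 0.699, -0.108, 0.108]
ft_force: [-13.9, 6.2, 24.2]
width: 0.0
```

The button is at its stop: 24 N with no further travel. Now I'll release it and retract.

>>> {"fn": "servo_tool", "kwargs": {"claw": [0,0,0,0,0,0,0,0,0], "delta_pos": [[0,0,0.003],[0,0,0.006],[0,0,0.01],[0,0,0.02],[0,0,0.03],[0,0,0.035],[0,0,0.035],[0,0,0.03],[0,0,0.015]], "twist": [0,0,0,0,0,0,0,0,0]}}

```text
clock: 7.88
ee_pos: [601.4, -288.9, 200.1]
eef_rot: [-0.698, 0.699, -0.107, 0.109]
ft_force: [0.6, -0.5, 0.1]
width: -0.3
```

>>> {"fn": "servo_tool", "kwargs": {"claw": [0,0,0,0,0,0,0,0,0,0,0,0], "delta_pos": [[-0.003,0.02,0],[-0.006,0.038,0],[-0.006,0.042,0],[-0.006,0.042,0],[-0.006,0.042,0],[-0.006,0.042,0],[-0.006,0.042,0],[-0.006,0.042,0],[-0.006,0.042,0],[-0.006,0.042,0],[-0.006,0.042,0],[-0.006,0.042,0]], "twist": [0,0,0,0,0,0,0,0,0,0,0,0]}}

```text
clock: 9.38
ee_pos: [531.6, 190.6, 197.3]
eef_rot: [-0.699, 0.699, -0.108, 0.108]
ft_force: [-0.3, -0.5, 0.0]
width: 0.1
```

>>> {"fn": "servo_tool", "kwargs": {"claw": [0,0,0,0,0], "delta_pos": [[-0.006,0.04,0],[-0.005,0.025,0],[-0.001,0.01,0],[0,0,0],[0,0,0]], "twist": [0,0,0,0,0]}}

```text
clock: 10.0
ee_pos: [520.4, 263.4, 197.2]
eef_rot: [-0.699, 0.699, -0.108, 0.108]
ft_force: [0.3, 0.2, 0.2]
width: -0.0
```

```bash
python3 - <<'E'
from h import *
a=[]
for c,(x,y) in(("top",(315,189)),("side",(215,130))):
    I,D=imaging.grab_frame(c);a.append(cv2.resize(I[y-40:y+40,x-40:x+40,::-1],(390,390),interpolation=cv2.INTER_CUBIC))
    for o in mark_of(c,"call_top")[:1]: print(c,o["p"],world(c,D,o["xy"]))
cv2.imwrite("pics/mid.png",np.hstack(a));s=robot.sense();print(s["ee_pos"],s["q"],s["clock"])
E
```

```text
top 0.45 [ 589.3 -296.5   21.2]
side 0.72 [ 597.7 -291.7   23.1]
[520.29686438 263.70228283 197.33190325] [ 4.06341115e-01  4.01987546e-01  1.46432240e+00 -7.70097632e-05
  1.27527818e+00 -8.56809287e-01] 10.2
```

>>> {"fn": "servo_tool", "kwargs": {"claw": [0,0,0,0,0,0,0,0], "delta_pos": [[0,0.001,-0.02],[0,0,-0.03],[0,0,-0.03],[0,0,-0.02],[0,0,-0.014],[0,0,-0.007],[0,0,-0.003],[0,0,0]], "twist": [0,0,0,0,0,0,0,0]}}

```text
clock: 11.2
ee_pos: [520.3, 265.4, 73.7]
eef_rot: [0.699, -0.699, 0.108, -0.108]
ft_force: [-0.5, -0.3, -0.1]
width: 0.1
```

```bash
python3 - <<'E'
from h import *
a=[]
for c,(x,y) in(("top",(140,205)),("side",(212,130))):
    I,D=imaging.grab_frame(c);a.append(cv2.resize(I[y-40:y+40,x-40:x+40,::-1],(390,390),interpolation=cv2.INTER_CUBIC))
    m=imaging.camera_model(c);T=np.array(m["extrinsics"]);R=np.linalg.inv(T)
    for p in([520,265,48],[520,265,73]):
        q=np.array(m["intrinsics"])@(R[:3]@np.r_[p,1]);print(c,p,((q[:2]/q[2]-[x-40,y-40])*390/80).round())
cv2.imwrite("pics/point.png",np.hstack(a));print(robot.sense()["ee_pos"])
E
```

```text
top [520, 265, 48] [156. 230.]
top [520, 265, 73] [145. 230.]
side [520, 265, 48] [169. 233.]
side [520, 265, 73] [166. 199.]
[520.34246745 265.4285681   73.86270138]
```

View pics/point.png

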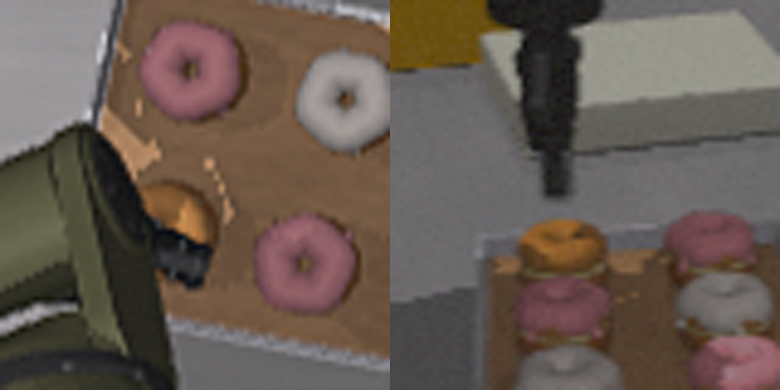

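The un-iced ring is directly under the fingertips, with its hole at about (563,233) and the tip at (557,197) in the side crop. This matches the prediction to within about 1 px, so I'll hold still.

>>> {"fn": "servo_tool", "kwargs": {"claw": [0,0,0,0,0,0,0,0,0,0,0,0], "delta_pos": [[0,-0.001,-0.001],[0,0,0],[0,0,0],[0,0,0],[0,0,0],[0,0,0],[0,0,0],[0,0,0],[0,0,0],[0,0,0],[0,0,0],[0,0,0]], "twist": [0,0,0,0,0,0,0,0,0,0,0,0]}}

```text
clock: 12.8
ee_pos: [520.1, 264.3, 72.3]
eef_rot: [-0.699, 0.699, -0.108, 0.108]
ft_force: [-0.1, 0.2, 0.1]
width: -0.0
```

>>> {"fn": "servo_tool", "kwargs": {"claw": [0,0,0,0,0,0,0,0,0,0,0,0], "delta_pos": [[0,0,0],[0,0,0],[0,0,0],[0,0,0],[0,0,0],[0,0,0],[0,0,0],[0,0,0],[0,0,0],[0,0,0],[0,0,0],[0,0,0]], "twist": [0,0,0,0,0,0,0,0,0,0,0,0]}}

```text
clock: 14.3
ee_pos: [520.1, 264.3, 72.3]
eef_rot: [0.699, -0.699, 0.108, -0.108]
ft_force: [-0.1, 0.0, -0.1]
width: -0.3
```

```bash
python3 - <<'E'
from h import *
s=robot.sense();print(s["clock"],s["ee_pos"],s["ft_force"]);print(robot.job_done())
E
```

```text
14.3 [520.12009082 264.32840165  72.29052899] [-0.10882842  0.00199679 -0.06927975]
the job is handed in; nothing more can be done
None
```

The job is done and handed in at 14.3 s. I pressed the blue button with the shut fingertips until it hit its stop, about 24 N with no further travel. After I let go, the cameras put its top back at about 22 mm, its released height.

I then pointed at the un-iced ring, front left on the tray, and held still there for about 2.9 s. The fingertips ended at (520, 264, 72) mm, about 24 mm above the middle of its top (calculated at 48 mm). The wrist force was near zero, and I saw no sign of contact with anything else.

- **Ring position:** the top and side cameras disagreed on its centre by about 2 mm in x and 4 mm in y. I aimed for the middle, and the side crop showed the tip over the hole to within about 1 px.
- **Button position:** the networks' marks for the blue button were about 6 mm off my colour measurement. I used the colour measurement, and the side picture showed the fingertips above the button before the press.

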